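Open the long ink case at the calligraphy stall

ROBOT

A 6-joint arm with a two-finger parallel gripper is mounted at the origin on the work surface. World frame = base frame: x ahead of the robot, y to its left, z up, the work surface at z = 0. Lengths are in m, angles in rad, forces in N, time in s.
With the tool pointing down it reaches from about 0.275 to 1 m from the base axis. Payload 8.4 kg.
Tool frame: the origin (TCP) lies on the centre line of the jaws, within the pads' length; the fingertips stand 17 mm ahead of it and the grasp point (between the pads) lies 2 mm behind it (bot.tcp_to_tips is the y of the fingertips in the tool frame, in m); y points along the fingers, z is the direction in which the jaws open and shut, and the axes are right-handed (so a half turn about y gives the same grasp; the last joint's range is limited). The gripper opens to 85 mm and grips with 20 to 120 N. Pads are 22 mm wide; open, the fingers measure 114 mm over their backs; the gripper's body (76 mm by 85 mm) begins 54 mm behind the grasp point. The pads swing forward as they close: fully open they stand 13 mm farther back than shut.
Start: joints at [1.153, 0.353, 1.633, -0, 1.155, -0.002], TCP at [0.252, 0.572, 0.248] pointing down, gripper open.
Joint ranges: [-2.63, 2.63], [-0.92, 2.1], [0.06, 2.66], [-1.3, 4.44], [0, 2.69], [-3.02, 3.02]. Speed limits (rad/s): [2.22, 2.22, 2.79, 3.14, 3.14, 3.14].

INTERFACE

Orientations are given as a unit quaternion [x, y, z, w].
In Python, from workcell import bot, hand, kinematics, get_obs, vision, hand_in gives the robot as it stands. The module is installed in compiled form; this text tells all that it offers. Calls block until the motion is done:
- bot.reach(position, orientation): joint-space move of the TCP to a pose.
- bot.servo_line(position, ori=None, velocity=0.15): straight line of the TCP; ori=None keeps the orientation; velocity is the mean speed in m/s.
- bot.goto_joints(angles): joint-space move.
- hand.move_gripper(opening, strength=None): finger opening in m; strength is the grip in N (None keeps the last); returns when the fingers have stopped.
- bot.dwell(seconds).
- kinematics.solve_ik(position, orientation): joint angles nearest the present ones, or None.
- get_obs(): the state.
- vision.read_camera(name): name is "scene" or "top" or "wrist"; returns a dict with "frame" (420x560x3 uint8, red, green, blue), "intrinsics" (3x3 intrinsics, pixels), "view" (4x4, takes a point from world to camera coordinates). Camera axes: x right, y down, z forward; pixel columns grow to the right and rows downward; lengths in m; the calibration is good to about 2 mm. A picture is of the moment at which its call begins. There is no depth.
A pose or a line that the arm cannot do raises bot.IKError and nothing moves.
- hand_in(): hands the job in, once; it reports no verdict.
The state is a dict: "time_s": time; "joint_pos": joint angles; "joint_vel": joint speeds; "joint_efforts": joint torques, N m; "position": TCP position; "orientation": TCP orientation; "wrist_force": force on the tool from outside, world axes, zero at the start; "ft_torque": the same for the moment, N m; "gripper_width": finger opening in m.
Only numpy, scipy, OpenCV 4.12 (cv2) and the standard library are available. Lean on these libraries where they do the work, as an engineer would, in place of code of your own. Each camera call takes 0.05 s, during which the arm holds its last target. There are 200 camera calls.

TASK

Open the long ink case for writing: lift its cover plate off the two pins, keep it level, and set it down gently in the middle of the grey felt mat, lying flat with its grip bar up. Leave the square case closed.

Things in the scene. Friction and masses are not known exactly. Their poses are not given: they have to be found in the camera images.
- ink_cover: Loose rectangular mid-brown wood cover plate of the long ink case, 100 (its x) x 164 (its y) x 8 mm thick, about 0.14 kg, with a 14 mm hole near each end (68 mm either side of the middle along y) that the pins pass through with 4 mm of play all round. Upright grip bar in the middle of its top: 16 mm thick (x), 64 mm long (y), 30 mm high, from z = 8 to 38 mm. Origin: centre of the underside; z up.
- ink_case: Long open wooden case of dark wood, fixed to the table, 108 (x) x 170 (y) x 36 mm high, with a dark slab inside. Two upright brass pins, 6 mm thick, stand 13 mm above its rim at y = +68 and -68 mm; the cover lies on the rim (underside at z = 36 mm) with the pin tips showing 5 mm above its top. Origin: centre of the underside; z up.
- felt_mat: Grey felt mat, fixed to the table, 180 (x) x 230 (y) x 4 mm thick. Origin: centre of the underside; its top is at z = 4 mm.
- seal_cover: Square mid-brown wood cover plate, 98 x 98 x 8 mm, with a round knob 26 mm across and 31 mm high overall; it lies loose on the two pins of a similar but square case, 104 x 104 x 36 mm. Not to be opened. Origin: centre of the underside; z up.
Mind the look-alikes: they are no part of the job. Leave any blue look-alike of the ink_cover alone.

How it is judged:
On the way:
1. the long cover has been lifted clear of the pins of its case (z of ink_cover in the frame of ink_case above 0.055 m), for 0.1 s.
At the end, for the whole second after the job is handed in: The long cover lies at rest, flat (within about 6 degrees) and grip bar up on the felt mat, its centre within 40 mm of the mat's centre, at any yaw; the square cover is still in its place on its case (within 12 mm) (horizontal distance between ink_cover and felt_mat below 0.04 m and z of ink_cover in the frame of felt_mat below 0.009 m and angle between ink_cover's own z axis and vertical below 0.1 rad and linear speed of ink_cover below 0.02 m/s and distance of seal_cover from where it was at the start of the episode below 0.012 m); the robot touches nothing.
It fails at once if the square case's cover was shifted or lifted by more than 12 mm (distance of seal_cover from where it was at the start of the episode above 0.012 m).
It fails at once if the long cover was tipped by more than 20 degrees (angle between ink_cover's own z axis and vertical above 0.35 rad).
It fails at once if the long cover was dropped (more than about 25 mm of free fall) instead of set down (linear speed of ink_cover above 0.7 m/s and contact force between the fingers and ink_cover below 0.05 N).
It also fails if it takes over 42 s, if anything falls off the work surface, if the arm or the gripper's body presses on something with over 40 N, if the wrist force passes 120 N, or if a joint passes its speed limit or range.

## Working session

There is one attempt and no reset: what is moved stays moved. The work goes in short steps, each a Python script; the robot and the scene stay as the last script left them, time stands still between calls to the robot, and variables do not carry over. Pictures are saved under pics/ and viewed, about 8 in all and at most 12, crops included, and the job is handed in when it is done.

```bash
mkdir -p pics
cat > h.py <<'E'
import numpy as np, cv2
from workcell import bot, hand, kinematics, get_obs, vision, hand_in
def snap(n,f):
    r=vision.read_camera(n); cv2.imwrite(f,r["frame"][:,:,::-1]); np.savez(f[:-4]+'.npz',K=r["intrinsics"],V=r["view"]); return r
def px2w(f,uv,z):
    d=np.load(f[:-4]+'.npz'); K,V=d['K'],d['V']; R,t=V[:3,:3],V[:3,3]
    c=-R.T@t; out=[]
    for u,v in uv:
        r=R.T@np.linalg.inv(K)@[u,v,1]; out.append(c+r*(z-c[2])/r[2])
    return np.array(out)
def w2px(f,P):
    d=np.load(f[:-4]+'.npz'); q=(d['V'][:3,:3]@np.array(P).T).T+d['V'][:3,3]; q=(d['K']@q.T).T; return q[:,:2]/q[:,2:]
E
python3 - <<'E'
from h import *
r=snap("top","pics/top.png"); snap("scene","pics/scene.png")
print(np.round(r["intrinsics"],1),np.round(r["view"],3))
o=get_obs();print(o["orientation"],o["time_s"],o["gripper_width"],bot.tcp_to_tips)
E
```

```text
[[451.4   0.  284. ]
 [  0.  451.4 209. ]
 [  0.    0.    1. ]] [[-0.104 -0.995 -0.     0.031]
 [-0.973  0.102 -0.207  0.446]
 [ 0.206 -0.021 -0.978  0.957]
 [ 0.     0.     0.     1.   ]]
[ 0.69230832 -0.14602185  0.14584705 -0.69145892] 0.1 0.08548535650380626 0.017
```

View pics/top.png

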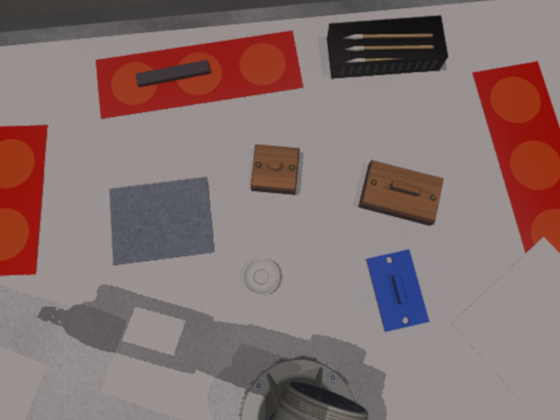

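View pics/scene.png

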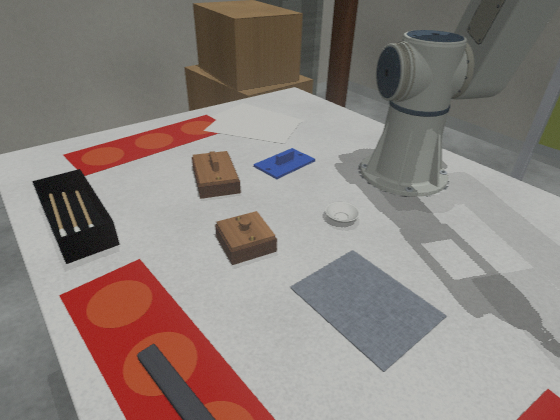

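The top view shows the long cover near (402,191) with its pins at about (374,182) and (433,198). The square case is at (275,168), the mat at about (162,220) and the blue decoy at (398,290). I'll enlarge the cover and the mat.

Run:
```python
import cv2,numpy as np
a=cv2.imread('pics/top.png')
c=cv2.resize(a[150:235,350:455],None,fx=5,fy=5,interpolation=cv2.INTER_CUBIC)
m=cv2.resize(a[170:270,100:225],None,fx=2,fy=2)
o=np.zeros((425,525+250,3),np.uint8);o[:,:525]=c;o[:200,525:]=m
cv2.imwrite('pics/crop.png',o)
```

```text
(no output)
```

View pics/crop.png

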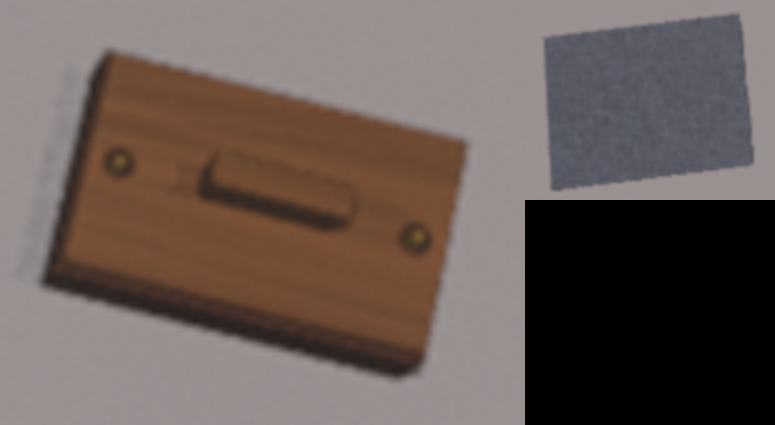

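The crop shows pin tips at px (373.8,182.4) and (433.0,197.6), and the bar top centred near (406,187). The mat corners are at about (109.5,188.5), (207,177), (214,252) and (113.5,264.5).

Run:
```python
from h import *
f='pics/top.png'
p=px2w(f,[(350+118.5/5,150+161/5),(350+415/5,150+237/5)],.049);print(p,np.linalg.norm(p[1]-p[0]),'c',p.mean(0))
print('bar',px2w(f,[(406,187.4)],.074))
k=px2w(f,[(350+112/5,150+53/5),(350+466/5,150+142/5),(350+423/5,150+357/5),(350+64/5,150+264/5)],.044);print(k,k.mean(0),np.linalg.norm(np.diff(k,axis=0),axis=1))
m=px2w(f,[(109.5,188.5),(207,177),(214,252),(113.5,264.5)],.004);print(m,m.mean(0),np.linalg.norm(np.diff(m,axis=0),axis=1))
d=p[0]-p[1];a=np.arctan2(d[1],d[0]);print('yaw of y axis',np.degrees(a))
d=m[0]-m[1];print('mat y',np.degrees(np.arctan2(d[1],d[0])))
```

```text
[[ 0.48644807 -0.22179115  0.049     ]
 [ 0.43797159 -0.34818075  0.049     ]] 0.13536728085624117 c [ 0.46220983 -0.28498595  0.049     ]
bar [[ 0.46120297 -0.28437748  0.074     ]]
[[ 0.5384956  -0.22739103  0.044     ]
 [ 0.48017306 -0.38051043  0.044     ]
 [ 0.38465255 -0.34412615  0.044     ]
 [ 0.44304548 -0.19182666  0.044     ]] [ 0.46159167 -0.28596357  0.044     ] [0.16385076 0.10221538 0.16310999]
[[0.54696008 0.38522159 0.004     ]
 [0.55111261 0.15622235 0.004     ]
 [0.37285413 0.15258    0.004     ]
 [0.36822149 0.3805626  0.004     ]] [0.45978708 0.26864664 0.004     ] [0.22903689 0.17829569 0.22802967]
yaw of y axis 69.01578485261442
mat y 91.03885081674694
```

```bash
cat >> h.py <<'E'
from scipy.spatial.transform import Rotation as Ro
def ori(deg):  # jaw axis (tool z) at heading deg, tool y down
    z=np.array([np.cos(np.radians(deg)),np.sin(np.radians(deg)),0]);y=np.array([0,0,-1.]);x=np.cross(y,z)
    return Ro.from_matrix(np.c_[x,y,z]).as_quat()
E
python3 - <<'E'
from h import *
o=get_obs();print(Ro.from_quat(o["orientation"]).as_matrix().round(2))
for g in (-21,159):
  for P,dg in (((.462,-.285,.17),0),((.462,-.285,.064),0),((.46,.2687,.03),22)):
    print(g,kinematics.solve_ik(P,ori(g+dg)))
import sys
j=kinematics.solve_ik((.462,-.285,.17),ori(-21)); k=kinematics.solve_ik((.462,-.285,.17),ori(159))
g=-21 if k is None or (j is not None and abs(j[5])<abs(k[5])) else 159
print(g); bot.reach((.462,-.285,.17),ori(g))
r=snap("wrist","pics/w1.png");o=get_obs();print(o["position"],o["time_s"])
f="pics/w1.png"
c=np.array([.462,-.285]);yv=np.array([np.cos(np.radians(69)),np.sin(np.radians(69))])
xv=np.array([yv[1],-yv[0]])
P=[np.r_[c+s*.068*yv,.049] for s in(1,-1)]+[np.r_[c+a*.008*xv+b*.032*yv,.074] for a in(1,-1) for b in(1,-1)]
q=w2px(f,P);print(q.round(1))
im=cv2.resize(r["frame"][:,:,::-1],(784,588),interpolation=cv2.INTER_CUBIC)
for u,v in q*1.4: cv2.drawMarker(im,(int(u),int(v)),(0,255,0),0,12,1)
cv2.imwrite("pics/w1m.png",im)
E
```

```text
[[ 0.91 -0.    0.4 ]
 [-0.4  -0.    0.91]
 [ 0.   -1.   -0.  ]]
-21 [-5.55504430e-01  3.17627421e-01  1.88179765e+00 -4.44089210e-16
  9.42167582e-01 -1.88985287e-01]
-21 [-5.55504430e-01  4.75081597e-01  1.94401312e+00 -4.44089210e-16
  7.22497942e-01 -1.88985287e-01]
-21 [ 5.25853274e-01  5.22033411e-01  1.97683161e+00 -4.44089210e-16
  6.42727629e-01  5.08399981e-01]
159 [-0.55550443  0.31762742  1.88179765  0.          0.94216758  2.95260737]
159 [-5.55504430e-01  4.75081597e-01  1.94401312e+00 -4.44089210e-16
  7.22497942e-01  2.95260737e+00]
159 [ 5.25853274e-01  5.22033411e-01  1.97683161e+00 -4.44089210e-16
  6.42727629e-01 -2.63319267e+00]
-21
[ 0.46239205 -0.28453982  0.17005952] 3.25
[[273.8 119.2]
 [273.8 282.3]
 [285.  172. ]
 [284.3 255.9]
 [262.3 172. ]
 [263.2 255.9]]
```

View pics/w1m.png

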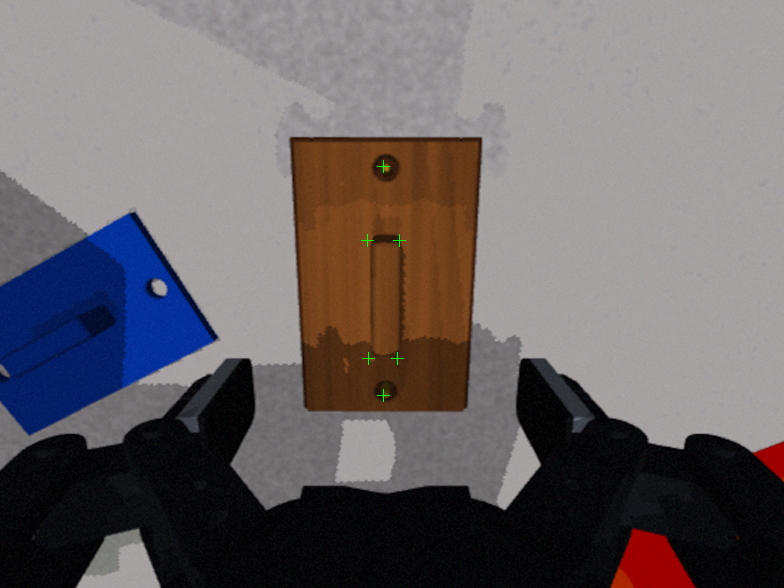

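The wrist view shows the bar centred at about (387,297) against a predicted 383, so it lies about 1–2 mm to +x. The jaw midpoint is at 385 and the pins match the markers. I'll shift 1 mm, descend and grip, then raise the cover a little and look.

Run:
```python
from h import *
a=np.radians(69);xv=np.array([np.sin(a),-np.cos(a)]);c=np.array([.462,-.285])+.001*xv
bot.servo_line(np.r_[c,.066],ori(-21),velocity=.08)
print(get_obs()["wrist_force"])
hand.move_gripper(0.0,50)
o=get_obs();print(o["gripper_width"],o["wrist_force"],o["ft_torque"],o["position"])
bot.servo_line(np.r_[c,.096],velocity=.03)
o=get_obs();print(o["gripper_width"],o["wrist_force"],o["ft_torque"],o["time_s"])
snap("wrist","pics/w2.png");snap("scene","pics/s2.png")
a=cv2.imread('pics/w2.png')[60:380,110:450];b=cv2.resize(cv2.imread('pics/s2.png')[100:230,150:360],None,fx=2,fy=2)
im=np.zeros((320,760,3),np.uint8);im[:,:340]=a;im[:260,340:]=b;cv2.imwrite('pics/c2.png',im)
```

```text
[ 0.2445453  -1.03272594  0.28557638]
0.01483572350789297 [-0.09606567 -1.10929774  3.5059465 ] [ 0.04680077  0.04005634 -0.0213147 ] [ 0.46316527 -0.28548983  0.06619879]
0.01483020933703426 [ 0.49441716 -0.03486029 -2.49292991] [-0.02236232 -0.00447949 -0.02098868] 6.4917
```

View pics/c2.png

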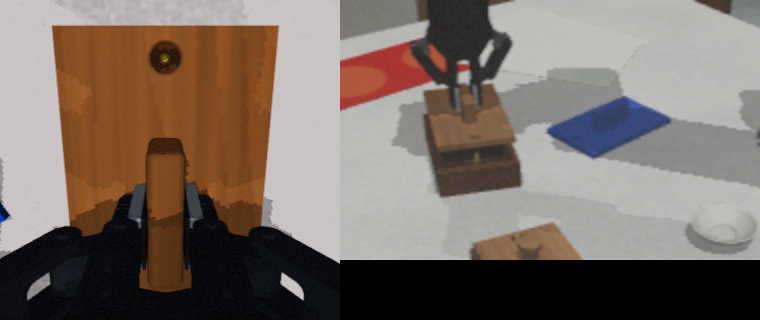

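The cover is off the pins and level, held by the bar with the jaws at 14.8 mm, and the pin still shows centred in the hole. I'll carry it to the mat.

Run:
```python
from h import *
p=get_obs()["position"]; m=np.array([.460,.2687])
bot.servo_line([p[0],p[1],.22],velocity=.1)
bot.servo_line([.50,0,.22],ori(-10),velocity=.15)
bot.servo_line(np.r_[m,.22],ori(1),velocity=.15)
o=get_obs();print(o["gripper_width"],o["wrist_force"],o["ft_torque"],o["time_s"])
bot.servo_line(np.r_[m,.06],velocity=.08)
z=.040; f0=get_obs()["wrist_force"][2]
while z>.031:
    bot.servo_line(np.r_[m,z],velocity=.03); f=get_obs()["wrist_force"][2]; print(z,f-f0)
    if f-f0>1.5: break
    z-=.0015
r=snap("scene","pics/s3.png");print(get_obs()["time_s"])
cv2.imwrite('pics/c3.png',cv2.resize(r["frame"][200:400,260:480,::-1],None,fx=3,fy=3))
```

```text
0.015197017815022801 [ 0.05264168 -0.33695213 -1.73695982] [ 0.04975978 -0.01344524 -0.00094084] 12.0083
0.04 1.023620132166899
0.0385 1.627858566848278
15.275
```

View pics/c3.png

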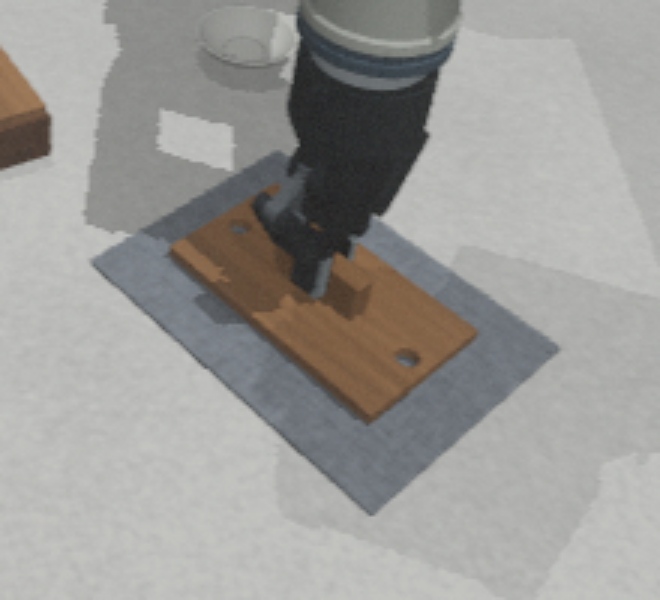

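The cover is level over the middle of the mat, and a shadow suggests it is still a few mm up, so the force stop was noise. I'll go on down to the expected contact at z≈0.034.

Run:
```python
from h import *
m=np.array([.460,.2687])
z=.037
while z>.031:
    bot.servo_line(np.r_[m,z],velocity=.03); bot.dwell(.15); f=get_obs()["wrist_force"][2]; print(round(z,4),f)
    if f>2.5: break
    z-=.001
hand.move_gripper(.045); bot.dwell(.2)
bot.servo_line(np.r_[m,.13],velocity=.1)
hand.move_gripper(.085)
bot.reach((.50,.0,.30),ori(-10))
o=get_obs();print(o["time_s"],o["wrist_force"])
a=snap("top","pics/t4.png");b=snap("scene","pics/s4.png")
im=np.zeros((420,760,3),np.uint8);im[:,:380]=cv2.resize(a["frame"][150:290,90:300,::-1],(380,253)).copy() if 0 else 0
im[:280,:440]=cv2.resize(a["frame"][140:280,90:310,::-1],(440,280));im[:400,440:]=cv2.resize(b["frame"][200:400,260:420,::-1],(320,400))
cv2.imwrite('pics/c4.png',im)
```

```text
0.037 -2.1454761290524216
0.036 -1.2742948230046498
0.035 -1.6097833352191935
0.034 4.260607042817898
20.2667 [ 0.99549475 -0.07483774 -0.10615666]
```

View pics/c4.png

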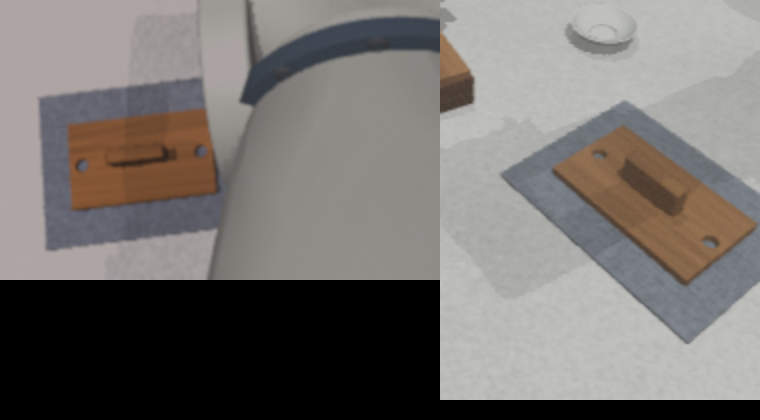

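The cover lies flat on the mat with its bar up. Its holes are at crop (82,165) and (201,151), which is px (131,222.5) and (190.5,215.5).

Run:
```python
from h import *
p=px2w('pics/t4.png',[(131,222.5),(190.5,215.5)],.012);print(p,p.mean(0),np.linalg.norm(p[1]-p[0]),'off mm',1e3*(p.mean(0)[:2]-[.4598,.2686]))
a,b=(cv2.imread(x)[195:265,205:285].astype(int) for x in('pics/scene.png','pics/s4.png'))
print('seal diff',abs(a-b).mean())
hand_in()
```

```text
[[0.45899156 0.33532703 0.012     ]
 [0.46113987 0.19901013 0.012     ]] [0.46006571 0.26716858 0.012     ] 0.13633382672819128 off mm [ 0.26571447 -1.43141566]
seal diff 11.677142857142858
the job is handed in; nothing more can be done
```

The long cover is off its pins and lying on the felt mat, and I've handed the job in. I lifted it straight up by its grip bar, carried it level, lowered it until it touched at about 4 N, released it and moved the arm clear.

- **Cover position:** in the last pictures it lies flat with the bar up, about 1.5 mm from the mat's centre. The hole spacing measured 136.3 mm against 136 mm expected. The job took about 20 s of the 42 s.
- **Mended on the way:** a first force stop, about 4 mm above the mat, was sensor noise. I saw this in the picture and lowered further before letting go.
- **Square case, not confirmed:** I never went near it on purpose and carried the long cover well above it. My check that it hadn't moved was inconclusive. Its image patch differed from the start by about 12 grey levels, possibly because the arm was standing over it or shading it. I handed in without a clear picture of it.

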